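Swing the drip-stand hook round into its notch and hang up the reground shears

ROBOT

A 6-joint arm with a two-finger parallel gripper is mounted at the origin on the work surface. World frame = base frame: x ahead of the robot, y to its left, z up, the work surface at z = 0. Lengths are in mm, angles in rad, forces in N, time in s.
With the tool pointing down it reaches from about 350 to 875 mm from the base axis. Payload 4.2 kg.
Tool frame: the origin (TCP) lies at the very end of the fingers, on their centre line; the grasp point (between the pads) lies 19 mm behind it; z points along the fingers, y is the line along which they close (so a half turn about z gives the same grasp; the last joint's range is limited). The gripper opens to 85 mm and grips with 20 to 120 N. Pads are 22 mm wide; open, the fingers measure 114 mm over their backs; the gripper's body (76 mm by 85 mm) begins 54 mm behind the grasp point. The pads swing forward as they close: fully open they stand 13 mm farther back than shut.
Start: joints at [1.423, 0.385, 0.008, 0, -1.194, -0.259], TCP at [247.262, 573.987, 231.312] pointing down, gripper open.
Joint ranges: [-3.14, 3.14], [-1.21, 2.06], [-1.07, 1.41], [-3.16, 2.05], [-2.99, -0.16], [-3.1, 3.1]. Speed limits (rad/s): [2.79, 2.79, 3.14, 3.14, 3.14, 3.14].

INTERFACE

Orientations are given as a unit quaternion [x, y, z, w].
In Python, from bench import arm, optics gives the robot as it stands. The module is installed in compiled form; this text tells all that it offers.
- The arm moves only by the tool step_arm, never from a script. Its argument "motion" is a list of rows, each an object with "dr": the turn, a rotation vector about the tool's x, y, z in units of 8 degrees (1.0 is 8 degrees), a list of three; "slide": the shift along the tool's x, y, z in mm, a list of three; "jaw": the finger opening in mm, from 0 to 85.4. A call has exactly 8 rows; each row is the pose to reach, as a shift and turn from the pose commanded when the call began, along the tool's axes at that moment; what a row does not reach only later rows make up. A row lasts 1/8 s, in which the tool goes at most 62.5 mm and 10.7 degrees, less where a joint would pass 70% of its speed; a pose out of reach is approached as far as the arm can. A call with a gripper value outside its range is refused whole. The fingers move at their own pace and stop on an object; the grip force is fixed at half the most. Time passes only in rows, so rows that repeat a pose let the fingers close, or fill a call up. It gives the time, the measured TCP pose, the force, the opening and the grip force at its end, in the units of the state.
- arm.read_state(): the state, without advancing time (a new reading comes with each control period).
- optics.get_image(name): name is "side" or "top"; returns the picture (400x640x3 uint8, blue, green, red); there is no depth.
- optics.camera_info(name): a dict with "camera_matrix" (3x3 intrinsics, pixels), "view" (4x4, takes a point from world to camera coordinates). Camera axes: x right, y up, looking along -z (the intrinsics and any distortion apply to the point x, -y, -z); pixel columns grow to the right and rows downward; lengths in mm; the calibration is good to about 2 mm. A picture is of the moment at which its call begins. camera_info takes no time and is no camera call.
- arm.job_done(): hands the job in; it is judged then, once.
The state is a dict: "clock": time; "joints": joint angles; "joint_vel": joint speeds; "joint_efforts": joint torques, N m; "position": TCP position; "ee_rot": TCP orientation; "contact_force": force on the tool from outside, world axes, zero at the start; "wrist_torque": the same for the moment, N m; "gripper_width": finger opening in mm; "grasp_force": force on a finger pad.
Only numpy, scipy, OpenCV 4.12 (cv2) and the standard library are available. Lean on these libraries where they do the work, as an engineer would, in place of code of your own. Each camera call takes 0.05 s, during which the arm holds its last target. There are 200 camera calls.

TASK

Swing the raised swivel hook round to face over the drip tray, easing it along until it drops down into its notch, without forcing it against the notch. Then take the shears by their green grips out of the wooden block and hang them by the bow on the hook to drip over the tray: lower them gently until the hook carries them, and only then let go. Leave the whetstone, oil can and brush where they are.

Things in the scene. Friction and masses are not known exactly. Their poses are not given: they have to be found in the camera images.
- stand: Drip stand, fixed to the bench: an aluminium tray 210 x 150 mm, 22 mm high, with an upright post 26 mm thick in it. Origin on the post's axis at bench height, z up. The tray reaches 160 mm from the axis along the stand's own -x (the side the hook must face), 50 mm along +x, 75 mm along +y and -y.
- crown (a point): Centre of the top of the brass collar on the post: 68 mm across, 166 to 205 mm above the bench. Its crown has one notch, 11 mm wide and 10 mm deep. The collar is clamped at another angle every time, so the notch lies anywhere up to 0.6 rad to either side of the stand's -x; that angle is not measured and must be found by feel. Axes as stand.
- hook: Swivel hook: red hub 36 mm across on the post and a round steel arm 10 mm thick along its own +x. Origin on the post's axis; it turns about z and rides up and down the post. Origin z = 10 mm: its key rides on the crown (the start); z = 0: dropped into the notch. It starts with the arm 0.9 to 1.45 rad counter-clockwise (from above) of the stand's -x and is to be turned clockwise.
- hook_arm (a point): On the arm's centre line 60 mm from the post's axis, 228 mm above the hook's origin: a good place to push. Turning takes 2 to 3 N here. When the key comes over the notch the hook drops by its own weight (4 N) and stops dead, with 0.05 rad of play. The key must not be forced on the collar with over 28 N: about 15 N pushed here, 9 N at the tip. Under the arm, 21 to 33 mm from the axis, is the 8 mm key.
- hook_saddle (a point): Top of the arm at its saddle, 86 mm from the post's axis, where the bow is to hang: 228 mm above the bench with the hook down in its notch, 238 mm while it rides on the crown. The arm is straight out to 60 mm from the axis and dips 5 mm to the saddle (78 to 94 mm). Axes as hook.
- hook_tip (a point): Top of the hook's upturned rounded tip, 110 mm from the axis, 22 mm above the saddle.
- block: Wooden block fixed to the bench, 90 (x) x 130 (y) x 85 mm high, with three slots 28 mm apart, each about 9.5 mm (x) by 27 mm (y) and 70 mm deep. The shears stand in the middle one. Origin under its centre.
- shears: Spring-bow shears, one rigid piece 186 mm long, 175 to 350 g, standing points down in the block. Origin at the points, z up towards the bow, y across their width, x through the bow. Blades 6 mm thick and up to 20 mm wide below 92 mm. They must not bear on the hook with over 20 N.
- shears_bow (a point): Inside top of the bow, 178 mm above the points: it rests on the hook. The bow is a half ring of 8 mm round steel, open between the shanks: 40 mm clear width (y), from about 100 to 178 mm above the points. Axes as shears.
- shears_grip (a point): Midway between the two flat green grips, 133 mm above the points. The grips reach from 112 to 154 mm above the points, are 14 mm thick (x) and measure 58 mm over their outsides (y). Axes as shears.
- whetstone: Two-tone whetstone on a wooden base, 170 x 62 x 38 mm, a bystander. Origin under its centre.
- oilcan: Copper oil can 64 mm across, 115 mm high, a bystander. Origin under its centre.
- brush: Wooden brush lying on the bench, a bystander. Origin under it.
Mind the look-alikes: they are no part of the job. Leave any red or yellow look-alike of the shears alone.

How it is judged (in metres and radians):
On the way, in this order (a step that is already met when the one before it is completed fails the run):
1. the hook has been turned over the tray and has dropped into its notch (height (world z) of hook_saddle below 0.231 m), for 0.3 s.
2. the bow rests on the hook while the shears are still held (contact force between shears and hook above 0.8 N and contact force between the fingers and shears above 0.5 N and distance between shears_bow and hook_saddle below 0.02 m and height (world z) of hook_saddle below 0.231 m), for 0.1 s.
At the end, for the whole second after the job is handed in: The hook is down in its notch (its saddle within 3 mm of the seated height); the shears hang still from the saddle by their bow (inside of the bow within 20 mm of the saddle point, tilted less than 0.2 rad), their points over the tray, carried by the hook alone (height (world z) of hook_saddle below 0.231 m and distance between shears_bow and hook_saddle below 0.02 m and contact force between shears and hook above 0.8 N and angle between shears's own z axis and vertical below 0.2 rad and x of shears in the frame of stand between -0.15 and -0.035 m and y of shears in the frame of stand between -0.065 and 0.065 m and linear speed of shears below 0.05 m/s and angular speed of shears below 0.5 rad/s); the robot touches nothing.
It fails at once if the hook's key is forced against the collar with more than 28 N (contact force between hook and stand above 28 N).
It fails at once if the shears bear on the hook with more than 20 N (contact force between shears and hook above 20 N).
It fails at once if the shears are dropped or laid over (angle between shears's own z axis and vertical above 0.8 rad).
It fails at once if the whetstone, oil can or brush is moved by more than 30 mm (distance of any of whetstone, oilcan, brush from where it was at the start of the episode above 0.03 m).
It also fails if it takes over 72 s, if anything falls off the work surface, if the arm or the gripper's body presses on something with over 40 N, if the wrist force passes 120 N, or if a joint passes its speed limit or range.

## Working session

There is one attempt and no reset: what is moved stays moved. The work goes in short steps, Python scripts to look and compute and a tool call to move; the robot and the scene stay as the last step left them, time stands still between calls to the robot, and variables do not carry over. Pictures are saved under pics/ and viewed, at most 14 in all, crops included, and the job is handed in when it is done.

Besides the shell and the picture viewer there is one more tool, called in YAML: its name, and indented under it one key for each argument. step_arm: Moves the arm, as the interface text tells. Its arguments: {"type":"object","properties":{"motion":{"type":"array","items":{"type":"object","properties":{"dr":{"type":"array","items":{"type":"number"}},"slide":{"type":"array","items":{"type":"number"}},"jaw":{"type":"number"}}}}},"required":["motion"]}

```bash
mkdir -p pics
python3 - <<'E'
from bench import arm, optics
import cv2,json
s=arm.read_state();print({k:s[k] for k in('clock','position','ee_rot','contact_force','gripper_width')})
for n in('side','top'):
    cv2.imwrite(f'pics/{n}0.png',optics.get_image(n))
    i=optics.camera_info(n);print(n,i)
E
```

```text
{'clock': 0.0, 'position': array([247.04891335, 573.44022803, 230.20061833]), 'ee_rot': array([ 9.79360102e-01, -2.02120130e-01, -1.92274289e-04,  1.09830603e-03]), 'contact_force': array([ 0.81884864, -0.35133321, -0.375198  ]), 'gripper_width': 85.3583087219172}
side {'camera_matrix': array([[451.36602385,   0.        , 319.60954525],
       [  0.        , 451.36602385, 204.25833897],
       [  0.        ,   0.        ,   1.        ]]), 'view': array([[-7.29136993e-01, -6.84298043e-01,  9.76900726e-03,
         4.30003107e+02],
       [ 5.38667115e-01, -5.65041737e-01,  6.24952458e-01,
        -3.94177286e+02],
       [-4.22133847e-01,  4.60938199e-01,  7.80601686e-01,
        -9.34013786e+02],
       [ 0.00000000e+00,  0.00000000e+00,  0.00000000e+00,
         1.00000000e+00]])}
top {'camera_matrix': array([[426.83309952,   0.        , 322.42430428],
       [  0.        , 426.83309952, 199.70918519],
       [  0.        ,   0.        ,   1.        ]]), 'view': array([[-7.06397085e-02, -9.97486514e-01, -5.53946495e-03,
         5.84847886e+01],
       [ 9.75011635e-01, -7.02185535e-02,  2.10764479e-01,
        -6.01334559e+02],
       [-2.10623698e-01,  9.48729854e-03,  9.77521176e-01,
        -1.25024705e+03],
       [ 0.00000000e+00,  0.00000000e+00,  0.00000000e+00,
         1.00000000e+00]])}
```

View pics/side0.png

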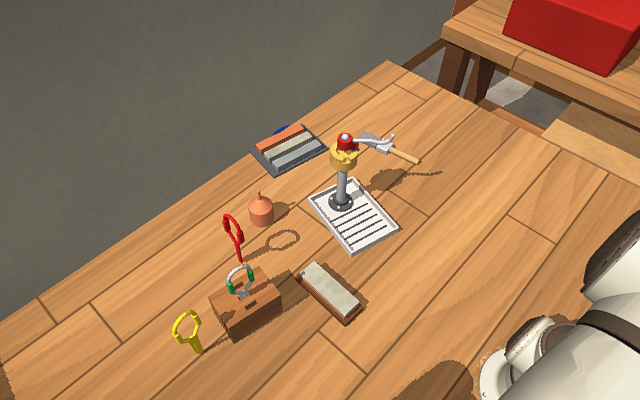

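View pics/top0.png

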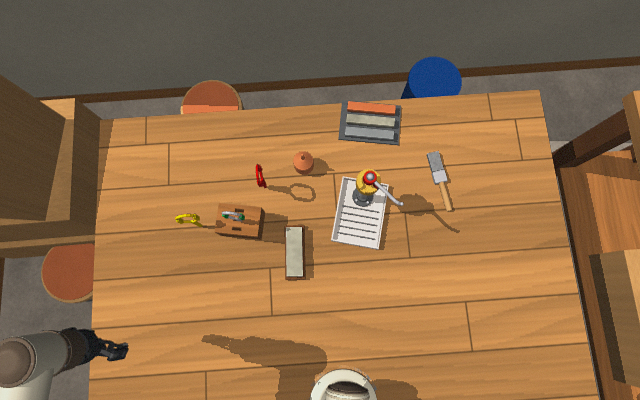

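Side view: green-gripped shears stand in the block at (240,278). Look-alikes are the yellow shears at (187,328) and the red shears at (235,235), and I reject both by colour. The hook has its red hub at (344,137) with the arm running to (392,138). Top view: shears at (232,215), hub at (370,177), hook tip at (400,204), tray around (360,213).

```bash
cat > h.py <<'E'
from bench import arm, optics
import cv2,numpy as np
I={n:optics.camera_info(n) for n in('side','top')}
def proj(n,P):
    p=(I[n]['view']@np.r_[np.asarray(P,float),1])[:3]; q=I[n]['camera_matrix']@[p[0],-p[1],-p[2]]; return q[:2]/q[2]
def ray(n,uv):
    V=I[n]['view']; d=np.linalg.inv(I[n]['camera_matrix'])@[*uv,1]; d=V[:3,:3].T@(d*[1,-1,-1]); return -V[:3,:3].T@V[:3,3],d/np.linalg.norm(d)
def plane(n,uv,z):
    o,d=ray(n,uv); return o+d*(z-o[2])/d[2]
def tri(a,b):
    (o,d),(p,e)=ray('side',a),ray('top',b); s=np.linalg.lstsq(np.c_[d,-e],p-o,rcond=None)[0]
    A,B=o+s[0]*d,p+s[1]*e; return (A+B)/2,np.linalg.norm(A-B)
def blobs(img,lo,hi,roi,amin=8):
    x0,y0,x1,y1=roi; m=cv2.inRange(cv2.cvtColor(img[y0:y1,x0:x1],cv2.COLOR_BGR2HSV),lo,hi)
    n,_,st,c=cv2.connectedComponentsWithStats(m)
    return [(st[i,4],c[i]+[x0,y0],st[i,:4]+[x0,y0,0,0]) for i in range(1,n) if st[i,4]>=amin]
E
python3 - <<'E'
from h import *
S,T=cv2.imread('pics/side0.png'),cv2.imread('pics/top0.png')
for nm,im,roi in(('side',S,(200,250,290,350)),('top',T,(205,195,275,245))):
    for b in blobs(im,(50,90,40),(90,255,255),roi,3): print(nm,'green',b)
for nm,im,roi in(('side',S,(325,120,365,160)),('top',T,(355,160,385,192))):
    for lo,hi in (((0,170,80),(5,255,255)),((172,170,80),(180,255,255))):
        for b in blobs(im,lo,hi,roi): print(nm,'red',b)
a=cv2.resize(S[115:265,300:410],None,fx=4,fy=4,interpolation=cv2.INTER_CUBIC)[:600]
b=cv2.resize(T[160:260,325:415],None,fx=4,fy=4,interpolation=cv2.INTER_CUBIC)
o=np.zeros((600,800,3),np.uint8); o[:,:440]=a[:600]; o[:400,440:800]=b
cv2.imwrite('pics/c1.png',o)
a=cv2.resize(S[255:345,200:290],None,fx=4.4,fy=4.4,interpolation=cv2.INTER_CUBIC)
b=cv2.resize(T[195:245,205:275],None,fx=5.6,fy=5.6,interpolation=cv2.INTER_CUBIC)
o=np.zeros((400,800,3),np.uint8); o[:396,:396]=a; o[:280,400:792]=b
cv2.imwrite('pics/c2.png',o)
E
```

```text
side green (np.int32(54), array([250.44444444, 275.40740741]), array([247, 270,   7,  12]))
side green (np.int32(62), array([230.24193548, 287.85483871]), array([226, 281,   9,  13]))
top green (np.int32(15), array([224.8       , 215.66666667]), array([222, 214,   6,   4]))
top green (np.int32(17), array([241.47058824, 216.94117647]), array([239, 213,   5,   7]))
side red (np.int32(196), array([346.57142857, 143.42346939]), array([338, 133,  21,  18]))
top red (np.int32(70), array([368.87142857, 178.05714286]), array([363, 171,  13,  13]))
```

View pics/c1.png

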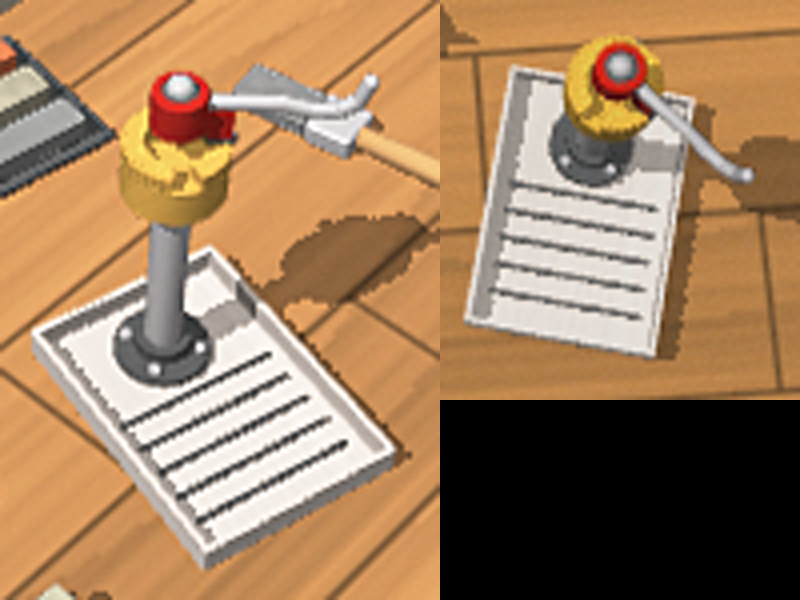

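View pics/c2.png

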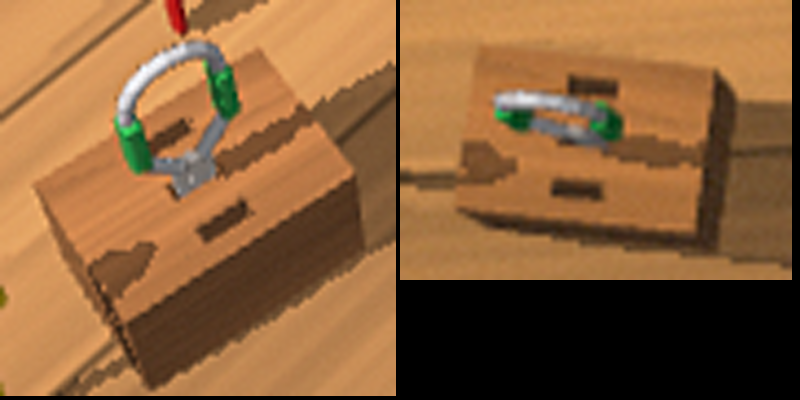

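Crop c1: hub dome at side (345,137) and top (370.5,176.5); hook tip at side (392.8,135.5) and top (401.5,204). The tray corners are clear in both views. Crop c2: the shears with both green grips in the middle slot are the right ones, with nothing else green.

Run:
```python
from h import *
np.set_printoptions(precision=1,suppress=True)
tt=[(343,177),(388,185),(378.75,249),(331.75,241)]; ts=[(308.25,197.5)]
C=np.array([plane('top',p,22)[:2] for p in tt]);print('tray',C)
Sd=np.array([plane('side',p,22)[:2] for p in[(352.5,177),(308.25,197.5),(351.75,256.5),(399.5,228)]]);print(Sd)
for C in(C,Sd):
    print(np.linalg.norm(np.diff(np.r_[C,C[:1]],axis=0),axis=1))
print('dome',tri((345,137),(370.5,176.5)),'tip',tri((392.75,135.5),(401.5,204)))
gl,gr=tri((230.2,287.9),(224.8,215.7)),tri((250.4,275.4),(241.5,216.9)); print('grips',gl,gr)
# at known grip height: shears stand at 85-70=15 -> grips z 148
for n,l,r in(('side',(230.2,287.9),(250.4,275.4)),('top',(224.8,215.7),(241.5,216.9))): print(n,plane(n,l,148),plane(n,r,148))
# block top corners z=85
f=lambda x,y:(205+(x-400)/5.6,195+y/5.6)
B=np.array([plane('top',f(*p),85)[:2] for p in[(475,45),(716,70),(697,233),(458,208)]]);print('block',B,B.mean(0))
for q in[(592,86),(577,189)]: print('slot',plane('top',f(*q),85))
g=lambda x,y:(200+x/4.4,255+y/4.4)
for q in[(172,131),(224,220)]: print('slot side',plane('side',g(*q),85))
from scipy.spatial.transform import Rotation as R
s=arm.read_state();print(R.from_quat(s['ee_rot']).as_matrix())
```

```text
tray [[ 682.9  -56.2]
 [ 646.1 -197.7]
 [ 444.5 -148.1]
 [ 479.7   -4.6]]
[[ 645.2 -194.9]
 [ 683.5  -54.3]
 [ 474.5    7.2]
 [ 441.2 -143.8]]
[146.2 207.5 147.8 209.6]
[145.8 217.9 154.7 210.3]
dome (array([ 619.5, -115.5,  244.5]), np.float64(0.4555791142848448)) tip (array([ 536.8, -188.3,  253.6]), np.float64(0.1616443679438963))
grips (array([560.2, 298.9, 145.4]), np.float64(0.9456573282862755)) (array([553.2, 251.3, 144.1]), np.float64(0.212599127113047))
side [559.3 299.8 148. ] [551.4 252.5 148. ]
top [559.3 298.1 148. ] [552.4 250.5 148. ]
block [[611.9 330.7]
 [588.7 201.2]
 [501.2 214.8]
 [523.7 341.5]] [556.4 272.1]
slot [584.7 268.2  85. ]
slot [529.3 277.9  85. ]
slot side [583.8 266.   85. ]
slot side [528.6 280.2  85. ]
[[ 0.9 -0.4 -0. ]
 [-0.4 -0.9 -0. ]
 [ 0.   0.  -1. ]]
```

step_arm:
  motion:
    - {"slide": [20, 20, -62], "dr": [0, 0, -1], "jaw": 0}
    - {"slide": [77, 69, -80], "dr": [0, 0, -2], "jaw": 0}
    - {"slide": [120, 108, -80], "dr": [0, 0, -3], "jaw": 0}
    - {"slide": [163, 146, -80], "dr": [0, 0, -4], "jaw": 0}
    - {"slide": [206, 185, -80], "dr": [0, 0, -5], "jaw": 0}
    - {"slide": [250, 224, -80], "dr": [0, 0, -6], "jaw": 0}
    - {"slide": [293, 263, -80], "dr": [0, 0, -7], "jaw": 0}
    - {"slide": [336, 302, -80], "dr": [0, 0, -8.2], "jaw": 0}

```text
clock: 1.1
position: [435.3, 164.9, 311.2]
ee_rot: [0.934, 0.358, -0.0, -0.0]
contact_force: [1.5, -0.2, 0.0]
gripper_width: -0.1
grasp_force: 0.0
```

Run:
```python
from h import *
A=np.array([618,-115.]); 
S=cv2.imread('pics/side0.png'); x0,y0,k=322,125,12
a=cv2.resize(S[y0:y0+48,x0:x0+48],None,fx=k,fy=k,interpolation=cv2.INTER_CUBIC)
for rel in np.arange(-40,41,10):
    th=np.radians(166+rel); u,v=proj('side',[*(A+38*np.array([np.cos(th),np.sin(th)])),205]); p=(int((u-x0+.5)*k),int((v-y0+.5)*k))
    cv2.circle(a,p,2,(255,0,0),-1); cv2.putText(a,str(rel),(p[0]-8,p[1]+16),0,.4,(255,0,0),1)
cv2.imwrite('pics/c3.png',a)
s=arm.read_state();print(s['position'],s['ee_rot'],s['joints'])
```

```text
[435.25850954 164.93737605 311.17784155] [ 9.33575322e-01  3.58381226e-01 -1.07941558e-04 -5.68755469e-05] [ 7.12543173e-01  5.60182945e-02 -2.21861948e-01 -1.87406145e-04
 -1.29308060e+00  1.59137128e+00]
```

View pics/c3.png

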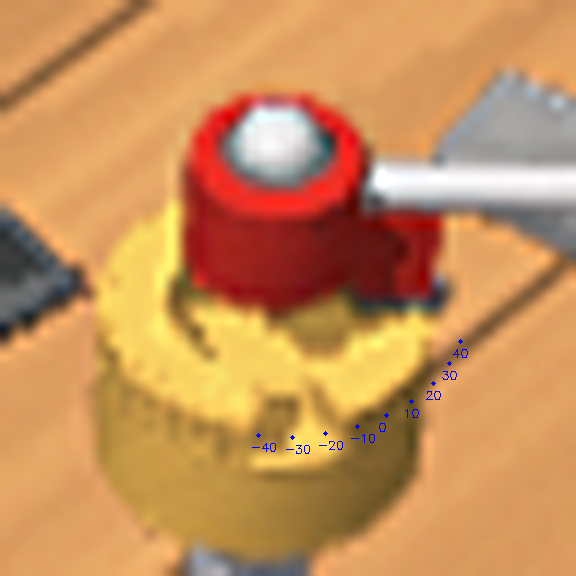

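The crop shows a notch-like gap near pixel (300,420), about -0.45 rad. I treat that as a hint only and still search by feel.

step_arm:
  motion:
    - {"slide": [-18, 60, 0], "jaw": 0}
    - {"slide": [-36, 120, 0], "jaw": 0}
    - {"slide": [-54, 180, 0], "jaw": 0}
    - {"slide": [-72, 240, 0], "jaw": 0}
    - {"slide": [-90, 300, 0], "jaw": 0}
    - {"slide": [-111, 367, 0], "jaw": 0}
    - {"slide": [-111, 367, 50], "jaw": 0}
    - {"slide": [-111, 367, 96], "jaw": 0}

```text
$.motion[0]: bad value
```

step_arm:
  motion:
    - {"slide": [-18, 60, 0], "dr": [0, 0, 0], "jaw": 0}
    - {"slide": [-36, 120, 0], "dr": [0, 0, 0], "jaw": 0}
    - {"slide": [-54, 180, 0], "dr": [0, 0, 0], "jaw": 0}
    - {"slide": [-72, 240, 0], "dr": [0, 0, 0], "jaw": 0}
    - {"slide": [-90, 300, 0], "dr": [0, 0, 0], "jaw": 0}
    - {"slide": [-111, 360, 0], "dr": [0, 0, 0], "jaw": 0}
    - {"slide": [-111, 370, 40], "dr": [0, 0, 0], "jaw": 0}
    - {"slide": [-111, 370, 94], "dr": [0, 0, 0], "jaw": 0}

```text
clock: 2.1
position: [599.4, -184.8, 216.4]
ee_rot: [0.935, 0.355, 0.001, 0.001]
contact_force: [1.1, 0.5, -0.7]
gripper_width: 0.4
grasp_force: 0.0
```

Run:
```python
from h import *
S,T=optics.get_image('side'),optics.get_image('top')
a=cv2.resize(S[85:185,290:420],None,fx=4,fy=4,interpolation=cv2.INTER_CUBIC);b=cv2.resize(T[150:230,345:415],None,fx=4,fy=4,interpolation=cv2.INTER_CUBIC)
o=np.zeros((400,800,3),np.uint8); o[:,:520]=a; o[:320,520:]=b; cv2.imwrite('pics/c4.png',o)
```

```text
(no output)
```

View pics/c4.png

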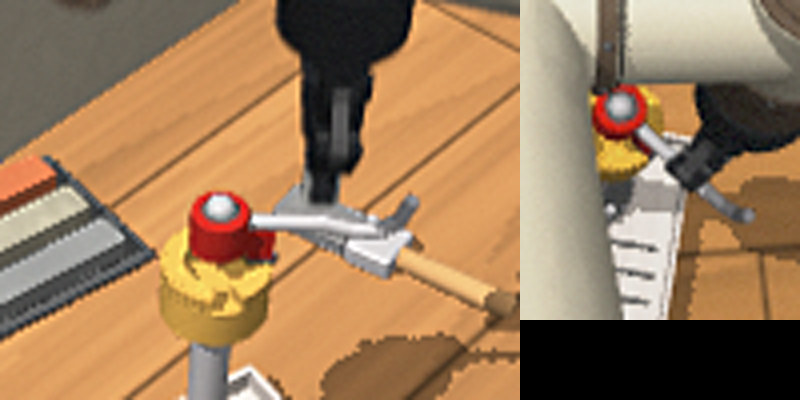

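The view shows the closed fingers behind the hook arm at about 60 mm radius, on the correct (counter-clockwise) side.

step_arm:
  motion:
    - {"slide": [0, -4, 0], "dr": [0, 0, 0], "jaw": 0}
    - {"slide": [0, -8, 0], "dr": [0, 0, 0], "jaw": 0}
    - {"slide": [0, -12, 0], "dr": [0, 0, 0], "jaw": 0}
    - {"slide": [0, -14, 0], "dr": [0, 0, 0], "jaw": 0}
    - {"slide": [0, -16, 0], "dr": [0, 0, 0], "jaw": 0}
    - {"slide": [0, -18, 0], "dr": [0, 0, 0], "jaw": 0}
    - {"slide": [0, -20, 0], "dr": [0, 0, 0], "jaw": 0}
    - {"slide": [0, -22, 0], "dr": [0, 0, 0], "jaw": 0}

```text
clock: 3.2
position: [584.2, -167.2, 217.3]
ee_rot: [0.934, 0.356, 0.0, 0.001]
contact_force: [2.0, -2.9, -0.7]
gripper_width: 0.0
grasp_force: 1.5
```

step_arm:
  motion:
    - {"slide": [-0.6, -2.3, 0], "dr": [0, 0, 0.27], "jaw": 0}
    - {"slide": [-1.0, -4.5, 0], "dr": [0, 0, 0.54], "jaw": 0}
    - {"slide": [-1.4, -6.8, 0], "dr": [0, 0, 0.81], "jaw": 0}
    - {"slide": [-1.7, -9.1, 0], "dr": [0, 0, 1.07], "jaw": 0}
    - {"slide": [-1.9, -11.5, 0], "dr": [0, 0, 1.34], "jaw": 0}
    - {"slide": [-2.0, -13.8, 0], "dr": [0, 0, 1.61], "jaw": 0}
    - {"slide": [-2.1, -16.1, 0], "dr": [0, 0, 1.88], "jaw": 0}
    - {"slide": [-2.1, -18.4, 0], "dr": [0, 0, 2.15], "jaw": 0}

```text
clock: 4.2
position: [569.8, -155.0, 217.3]
ee_rot: [0.977, 0.212, -0.0, 0.0]
contact_force: [2.1, -2.8, -0.8]
gripper_width: -0.4
grasp_force: 1.5
```

Run:
```python
from h import *
A=np.array([618,-115.]); S0=cv2.imread('pics/side0.png'); S1=optics.get_image('side'); cv2.imwrite('pics/side1.png',S1)
for r in(28,32):
  for rel in range(-60,61,6):
    th=np.radians(166+rel); u,v=proj('side',[*(A+r*np.array([np.cos(th),np.sin(th)])),205])
    print(r,rel,*[cv2.getRectSubPix(i,(1,1),(u,v))[0,0,1:] for i in(S0,S1)])
```

```text
28 -60 [219 248] [219 248]
28 -54 [217 248] [217 248]
28 -48 [218 252] [216 251]
28 -42 [176 228] [174 227]
28 -36 [128 169] [126 167]
28 -30 [122 162] [121 160]
28 -24 [164 214] [163 213]
28 -18 [142 189] [141 188]
28 -12 [193 239] [190 237]
28 -6 [215 251] [216 251]
28 0 [215 250] [212 250]
28 6 [214 250] [212 250]
28 12 [214 251] [214 251]
28 18 [215 251] [217 254]
28 24 [212 251] [228 255]
28 30 [215 252] [167 195]
28 36 [221 254] [ 90 129]
28 42 [220 252] [ 41 126]
28 48 [199 237] [ 27 151]
28 54 [124 127] [ 24 149]
28 60 [ 59 124] [ 28 154]
32 -60 [212 251] [211 250]
32 -54 [208 249] [208 248]
32 -48 [213 252] [212 252]
32 -42 [164 215] [163 215]
32 -36 [126 166] [126 166]
32 -30 [123 163] [122 162]
32 -24 [186 238] [186 237]
32 -18 [146 194] [144 192]
32 -12 [180 229] [179 229]
32 -6 [203 248] [200 247]
32 0 [202 247] [201 247]
32 6 [193 240] [192 240]
32 12 [179 226] [179 226]
32 18 [183 230] [186 231]
32 24 [185 237] [181 240]
32 30 [169 214] [132 171]
32 36 [160 217] [84 88]
32 42 [199 250] [81 85]
32 48 [147 200] [ 83 107]
32 54 [87 97] [123 175]
32 60 [50 77] [110 181]
```

Brightness around the crown is unchanged between the two pictures except for a fixed gap at about -42° to -15°. I'll sweep at an even pace to about -6°, then go in small steps by feel.

step_arm:
  motion:
    - {"slide": [-0.6, -2.3, 0], "dr": [0, 0, 0.27], "jaw": 0}
    - {"slide": [-1.0, -4.5, 0], "dr": [0, 0, 0.54], "jaw": 0}
    - {"slide": [-1.4, -6.8, 0], "dr": [0, 0, 0.81], "jaw": 0}
    - {"slide": [-1.7, -9.1, 0], "dr": [0, 0, 1.07], "jaw": 0}
    - {"slide": [-1.9, -11.5, 0], "dr": [0, 0, 1.34], "jaw": 0}
    - {"slide": [-2.0, -13.8, 0], "dr": [0, 0, 1.61], "jaw": 0}
    - {"slide": [-2.1, -16.1, 0], "dr": [0, 0, 1.88], "jaw": 0}
    - {"slide": [-2.1, -18.4, 0], "dr": [0, 0, 2.15], "jaw": 0}

```text
clock: 5.25
position: [559.5, -139.2, 217.2]
ee_rot: [0.998, 0.063, -0.001, 0.0]
contact_force: [-1.5, -3.3, 0.7]
gripper_width: 0.0
grasp_force: 1.6
```

step_arm:
  motion:
    - {"slide": [-0.6, -2.3, 0], "dr": [0, 0, 0.27], "jaw": 0}
    - {"slide": [-1.0, -4.5, 0], "dr": [0, 0, 0.54], "jaw": 0}
    - {"slide": [-1.4, -6.8, 0], "dr": [0, 0, 0.81], "jaw": 0}
    - {"slide": [-1.7, -9.1, 0], "dr": [0, 0, 1.07], "jaw": 0}
    - {"slide": [-1.9, -11.5, 0], "dr": [0, 0, 1.34], "jaw": 0}
    - {"slide": [-2.0, -13.8, 0], "dr": [0, 0, 1.61], "jaw": 0}
    - {"slide": [-2.1, -16.1, 0], "dr": [0, 0, 1.88], "jaw": 0}
    - {"slide": [-2.1, -18.4, 0], "dr": [0, 0, 2.15], "jaw": 0}

```text
clock: 6.25
position: [554.3, -121.2, 217.2]
ee_rot: [0.996, -0.087, -0.002, 0.001]
contact_force: [-3.2, -2.9, 0.6]
gripper_width: -0.2
grasp_force: 1.7
```

step_arm:
  motion:
    - {"slide": [-0.4, -1.5, 0], "dr": [0, 0, 0.18], "jaw": 0}
    - {"slide": [-0.7, -3.0, 0], "dr": [0, 0, 0.36], "jaw": 0}
    - {"slide": [-1.0, -4.6, 0], "dr": [0, 0, 0.54], "jaw": 0}
    - {"slide": [-1.3, -6.1, 0], "dr": [0, 0, 0.72], "jaw": 0}
    - {"slide": [-1.5, -7.6, 0], "dr": [0, 0, 0.9], "jaw": 0}
    - {"slide": [-1.7, -9.1, 0], "dr": [0, 0, 1.07], "jaw": 0}
    - {"slide": [-1.9, -10.7, 0], "dr": [0, 0, 1.25], "jaw": 0}
    - {"slide": [-2.0, -12.2, 0], "dr": [0, 0, 1.43], "jaw": 0}

```text
clock: 7.25
position: [556.1, -107.9, 217.2]
ee_rot: [0.983, -0.186, -0.0, -0.0]
contact_force: [-3.3, -2.8, -1.9]
gripper_width: 0.0
grasp_force: 1.5
```

step_arm:
  motion:
    - {"slide": [-0.2, -0.8, 0], "dr": [0, 0, 0.09], "jaw": 0}
    - {"slide": [-0.4, -1.5, 0], "dr": [0, 0, 0.18], "jaw": 0}
    - {"slide": [-0.5, -2.2, 0], "dr": [0, 0, 0.27], "jaw": 0}
    - {"slide": [-0.7, -3.0, 0], "dr": [0, 0, 0.36], "jaw": 0}
    - {"slide": [-0.9, -3.8, 0], "dr": [0, 0, 0.45], "jaw": 0}
    - {"slide": [-1.0, -4.5, 0], "dr": [0, 0, 0.54], "jaw": 0}
    - {"slide": [-1.2, -5.3, 0], "dr": [0, 0, 0.63], "jaw": 0}
    - {"slide": [-1.3, -6.1, 0], "dr": [0, 0, 0.72], "jaw": 0}

```text
clock: 8.25
position: [557.6, -101.9, 217.5]
ee_rot: [0.972, -0.235, 0.001, -0.0]
contact_force: [-0.8, -1.0, -1.8]
gripper_width: 0.2
grasp_force: 0.9
```

Run:
```python
from h import *
S=optics.get_image('side'); cv2.imwrite('pics/side2.png',S)
for f in('pics/side0.png','pics/side1.png','pics/side2.png'):
    g=cv2.imread(f)
    print([b for b in blobs(g,(0,170,80),(5,255,255),(325,115,365,165))])
print(arm.read_state()['contact_force'])
```

```text
[(np.int32(196), array([346.57142857, 143.42346939]), array([338, 133,  21,  18]))]
[(np.int32(188), array([346.42021277, 143.85638298]), array([338, 133,  20,  19]))]
[(np.int32(14), array([350.42857143, 138.64285714]), array([349, 136,   4,   6])), (np.int32(65), array([343.21538462, 149.21538462]), array([337, 140,  14,  18]))]
[-1.27511051 -1.35352298 -1.23436924]
```

Run:
```python
import cv2,numpy as np
o=np.hstack([cv2.resize(cv2.imread(f'pics/side{k}.png')[110:190,315:380],None,fx=6,fy=6,interpolation=cv2.INTER_CUBIC) for k in(1,2)])
cv2.imwrite('pics/c5.png',o)
```

```text
(no output)
```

View pics/c5.png

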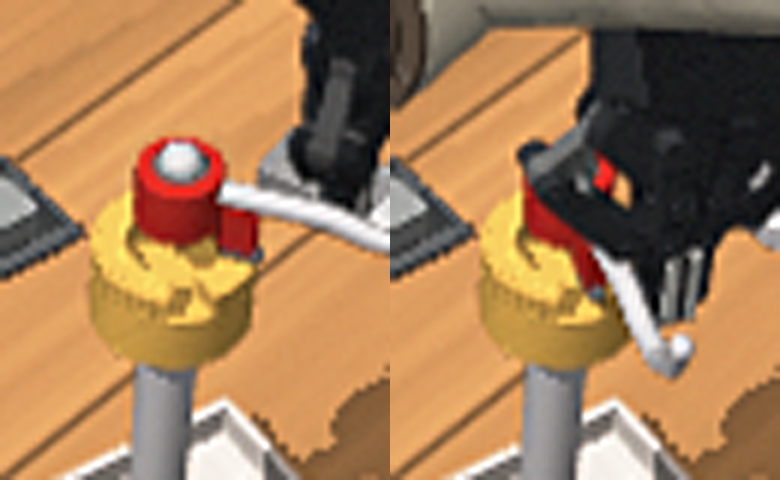

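The hook has not clearly dropped yet. The key, near (595,293), is at the notch's near edge. Continuing in 3 mm steps.

step_arm:
  motion:
    - {"slide": [-0.1, -0.4, 0], "dr": [0, 0, 0.05], "jaw": 0}
    - {"slide": [-0.2, -0.8, 0], "dr": [0, 0, 0.1], "jaw": 0}
    - {"slide": [-0.3, -1.2, 0], "dr": [0, 0, 0.14], "jaw": 0}
    - {"slide": [-0.4, -1.6, 0], "dr": [0, 0, 0.19], "jaw": 0}
    - {"slide": [-0.5, -2.0, 0], "dr": [0, 0, 0.24], "jaw": 0}
    - {"slide": [-0.6, -2.4, 0], "dr": [0, 0, 0.29], "jaw": 0}
    - {"slide": [-0.7, -2.8, 0], "dr": [0, 0, 0.33], "jaw": 0}
    - {"slide": [-0.7, -3.0, 0], "dr": [0, 0, 0.36], "jaw": 0}

```text
clock: 9.3
position: [558.1, -98.8, 217.5]
ee_rot: [0.966, -0.259, 0.0, -0.0]
contact_force: [-0.0, 0.1, 0.1]
gripper_width: 0.0
grasp_force: 0.0
```

step_arm:
  motion:
    - {"slide": [-0.1, -0.2, 0], "dr": [0, 0, 0.02], "jaw": 0}
    - {"slide": [-0.1, -0.4, 0], "dr": [0, 0, 0.05], "jaw": 0}
    - {"slide": [-0.2, -0.6, 0], "dr": [0, 0, 0.07], "jaw": 0}
    - {"slide": [-0.2, -0.8, 0], "dr": [0, 0, 0.1], "jaw": 0}
    - {"slide": [-0.2, -1.0, 0], "dr": [0, 0, 0.12], "jaw": 0}
    - {"slide": [-0.3, -1.2, 0], "dr": [0, 0, 0.14], "jaw": 0}
    - {"slide": [-0.3, -1.4, 0], "dr": [0, 0, 0.17], "jaw": 0}
    - {"slide": [-0.4, -1.5, 0], "dr": [0, 0, 0.19], "jaw": 0}

```text
clock: 10.3
position: [558.1, -97.7, 217.3]
ee_rot: [0.962, -0.271, -0.0, 0.0]
contact_force: [-1.5, -1.7, 1.2]
gripper_width: -0.3
grasp_force: 1.1
```

Run:
```python
from h import *
S,T=optics.get_image('side'),optics.get_image('top'); cv2.imwrite('pics/side3.png',S); cv2.imwrite('pics/top3.png',T)
o=np.hstack([cv2.resize(cv2.imread(f'pics/side{k}.png')[110:190,315:380],None,fx=6,fy=6,interpolation=cv2.INTER_CUBIC) for k in(2,3)])
cv2.imwrite('pics/c6.png',o)
for k in(2,3):
    g=cv2.imread(f'pics/side{k}.png'); print([(b[0],b[1]) for b in blobs(g,(0,0,150),(180,60,255),(345,140,375,178),4)])
print(arm.read_state()['contact_force'])
```

```text
[(np.int32(90), array([356.36666667, 162.15555556])), (np.int32(4), array([351.5, 177. ]))]
[(np.int32(98), array([353.51020408, 163.83673469])), (np.int32(4), array([351.5, 177. ]))]
[-1.91953224 -1.64667099  1.30649412]
```

View pics/c6.png

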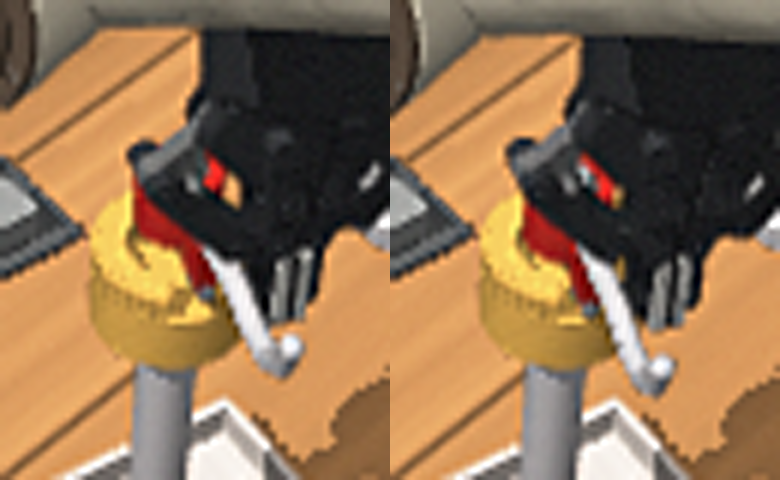

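Right panel: the key has moved on but hasn't clearly dropped, and the contact is light (2.5 N). Continuing.

step_arm:
  motion:
    - {"slide": [-0.1, -0.4, 0], "dr": [0, 0, 0.05], "jaw": 0}
    - {"slide": [-0.2, -0.8, 0], "dr": [0, 0, 0.1], "jaw": 0}
    - {"slide": [-0.3, -1.2, 0], "dr": [0, 0, 0.14], "jaw": 0}
    - {"slide": [-0.4, -1.6, 0], "dr": [0, 0, 0.19], "jaw": 0}
    - {"slide": [-0.5, -2.0, 0], "dr": [0, 0, 0.24], "jaw": 0}
    - {"slide": [-0.6, -2.4, 0], "dr": [0, 0, 0.29], "jaw": 0}
    - {"slide": [-0.6, -2.6, 0], "dr": [0, 0, 0.31], "jaw": 0}
    - {"slide": [-0.6, -2.6, 0], "dr": [0, 0, 0.31], "jaw": 0}

```text
clock: 11.4
position: [559.0, -94.9, 217.3]
ee_rot: [0.956, -0.292, -0.0, -0.0]
contact_force: [-1.8, -0.6, 0.3]
gripper_width: -0.2
grasp_force: 1.1
```

step_arm:
  motion:
    - {"slide": [-0.1, -0.4, 0], "dr": [0, 0, 0.05], "jaw": 0}
    - {"slide": [-0.2, -0.8, 0], "dr": [0, 0, 0.1], "jaw": 0}
    - {"slide": [-0.3, -1.2, 0], "dr": [0, 0, 0.14], "jaw": 0}
    - {"slide": [-0.4, -1.6, 0], "dr": [0, 0, 0.19], "jaw": 0}
    - {"slide": [-0.5, -2.0, 0], "dr": [0, 0, 0.24], "jaw": 0}
    - {"slide": [-0.6, -2.4, 0], "dr": [0, 0, 0.29], "jaw": 0}
    - {"slide": [-0.6, -2.6, 0], "dr": [0, 0, 0.31], "jaw": 0}
    - {"slide": [-0.6, -2.6, 0], "dr": [0, 0, 0.31], "jaw": 0}

```text
clock: 12.4
position: [560.0, -92.4, 217.3]
ee_rot: [0.95, -0.313, -0.0, 0.0]
contact_force: [-1.2, -0.6, 1.2]
gripper_width: -0.0
grasp_force: 1.2
```

step_arm:
  motion:
    - {"slide": [-0.1, -0.4, 0], "dr": [0, 0, 0.05], "jaw": 0}
    - {"slide": [-0.2, -0.8, 0], "dr": [0, 0, 0.1], "jaw": 0}
    - {"slide": [-0.3, -1.2, 0], "dr": [0, 0, 0.14], "jaw": 0}
    - {"slide": [-0.4, -1.6, 0], "dr": [0, 0, 0.19], "jaw": 0}
    - {"slide": [-0.5, -2.0, 0], "dr": [0, 0, 0.24], "jaw": 0}
    - {"slide": [-0.6, -2.4, 0], "dr": [0, 0, 0.29], "jaw": 0}
    - {"slide": [-0.6, -2.6, 0], "dr": [0, 0, 0.31], "jaw": 0}
    - {"slide": [-0.6, -2.6, 0], "dr": [0, 0, 0.31], "jaw": 0}

```text
clock: 13.4
position: [560.2, -91.0, 217.3]
ee_rot: [0.943, -0.333, -0.001, 0.001]
contact_force: [-5.0, -5.0, 1.7]
gripper_width: -0.2
grasp_force: 3.5
```

The force rose to 7 N and the motion stopped short, so it is likely in the notch. Backing off to look.

step_arm:
  motion:
    - {"slide": [0, 3, 0], "dr": [0, 0, 0], "jaw": 0}
    - {"slide": [0, 15, 0], "dr": [0, 0, 0], "jaw": 0}
    - {"slide": [0, 30, 0], "dr": [0, 0, 0], "jaw": 0}
    - {"slide": [0, 30, -50], "dr": [0, 0, 0], "jaw": 0}
    - {"slide": [0, 30, -100], "dr": [0, 0, 0], "jaw": 0}
    - {"slide": [-50, 30, -110], "dr": [0, 0, 0], "jaw": 85}
    - {"slide": [-90, 10, -110], "dr": [0, 0, 0], "jaw": 85}
    - {"slide": [-110, -30, -110], "dr": [0, 0, 0], "jaw": 85}

```text
clock: 14.4
position: [492.9, 2.5, 328.8]
ee_rot: [0.943, -0.334, 0.001, -0.001]
contact_force: [1.1, 1.1, -0.2]
gripper_width: 54.5
grasp_force: 0.0
```

Run:
```python
from h import *
S,T=optics.get_image('side'),optics.get_image('top'); cv2.imwrite('pics/side4.png',S); cv2.imwrite('pics/top4.png',T)
for f in('side0','side4'): print([(b[0],b[1],b[2]) for b in blobs(cv2.imread(f'pics/{f}.png'),(0,170,80),(5,255,255),(325,120,365,165),20)])
for f in('top0','top4'): print([(b[0],b[1],b[2]) for b in blobs(cv2.imread(f'pics/{f}.png'),(0,170,80),(5,255,255),(355,160,385,192),20)])
a=cv2.resize(S[110:200,310:400],None,fx=4.4,fy=4.4,interpolation=cv2.INTER_CUBIC);b=cv2.resize(T[155:245,325:415],None,fx=4.4,fy=4.4,interpolation=cv2.INTER_CUBIC)
cv2.imwrite('pics/c7.png',np.hstack([a,b]))
s=arm.read_state();print(s['position'],s['ee_rot'],s['joints'],s['clock'])
```

```text
[(np.int32(196), array([346.57142857, 143.42346939]), array([338, 133,  21,  18]))]
[]
[(np.int32(70), array([368.87142857, 178.05714286]), array([363, 171,  13,  13]))]
[(np.int32(70), array([368.95714286, 178.92857143]), array([363, 172,  13,  14]))]
[494.60066234   4.73486979 327.72071881] [ 9.43451683e-01 -3.31507353e-01  8.23083335e-04 -1.05794344e-03] [ 3.38154208e-01  1.00964724e-01 -1.31333009e-01 -6.37970940e-04
 -1.33589060e+00  5.56987514e-01] 14.5
```

View pics/c7.png

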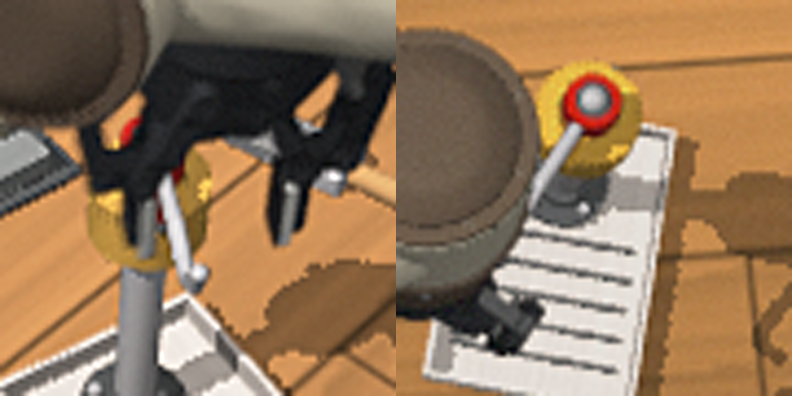

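The top view shows the hub shifted 0.87 px, which is exactly the 10 mm drop, so the hook is seated. Its arm now points down-left in the top view. Next is planning the tilted pre-grasp at the shears.

```bash
cat >> h.py <<'E'
from scipy.spatial.transform import Rotation as R
def pose(az,tilt):   # tool x->az when pointing down, then tilted forward about y
    a=np.radians(az); D=np.c_[[np.cos(a),np.sin(a),0],[np.sin(a),-np.cos(a),0],[0,0,-1]]
    return R.from_matrix(D)*R.from_rotvec([0,np.radians(tilt),0])
def go(P,Rt):
    s=arm.read_state(); R0=R.from_quat(s['ee_rot']); 
    return R0.inv().apply(np.array(P)-s['position']), np.degrees((R0.inv()*Rt).as_rotvec())/8
E
python3 - <<'E'
from h import *
np.set_printoptions(precision=2,suppress=True)
Q=pose(-9.5,75); z=Q.apply([0,0,1]); G=np.array([556.5,274,151])
tcp=G+25*z; print('tcp',tcp,'z',z); pre=tcp-115*z; print('pre',pre)
print(go(pre,Q)); 
S,T=cv2.imread('pics/side0.png'),cv2.imread('pics/top0.png')
print('yellow',tri((187,315),(187,217)),'red',tri((232,225),(260,172)))
p=lambda x,y:((x-396)/4.4+325,y/4.4+155)
for q in[(575,130),(555,165),(540,195)]:
    w=plane('top',p(*q),229); d=w-[618,-115,229]; print('arm',w,np.degrees(np.arctan2(d[1],d[0])))
print('dome',plane('top',p(594,97),244))
E
```

```text
tcp [580.32 270.01 144.53] z [ 0.95 -0.16 -0.26]
pre [470.76 288.35 174.29]
(array([-196.14, -205.97,  153.78]), array([ 2.37,  9.15, -3.12]))
yellow (array([558.93, 398.36, 175.14]), np.float64(2.396790197661687)) red (array([683.3, 193.1, 141.3]), np.float64(0.7816957757974194))
arm [ 601.91 -102.53  229.  ] 142.21258069169738
arm [580.8  -88.29 229.  ] 144.3259868973936
arm [562.74 -77.49 229.  ] 145.82919613941803
dome [ 618.02 -114.21  244.  ]
```

step_arm:
  motion:
    - {"slide": [-20, -20, 5], "dr": [0.26, 1.0, -0.35], "jaw": 85}
    - {"slide": [-45, -45, 15], "dr": [0.5, 2.0, -0.7], "jaw": 85}
    - {"slide": [-70, -75, 30], "dr": [0.78, 3.0, -1.04], "jaw": 85}
    - {"slide": [-100, -105, 50], "dr": [1.04, 4.0, -1.38], "jaw": 85}
    - {"slide": [-125, -130, 70], "dr": [1.3, 5.0, -1.73], "jaw": 85}
    - {"slide": [-150, -155, 90], "dr": [1.55, 6.0, -2.07], "jaw": 85}
    - {"slide": [-175, -180, 110], "dr": [1.8, 7.0, -2.4], "jaw": 85}
    - {"slide": [-196, -206, 125], "dr": [2.07, 8.0, -2.73], "jaw": 85}

```text
clock: 15.5
position: [472.8, 279.7, 207.7]
ee_rot: [0.848, -0.123, 0.514, 0.046]
contact_force: [2.0, 1.7, -1.2]
gripper_width: 85.1
grasp_force: 0.0
```

Run:
```python
from h import *
np.set_printoptions(precision=2,suppress=True)
Q=pose(-9.5,75); z=Q.apply([0,0,1]); tcp=np.array([556.5,274,151])+25*z
s=arm.read_state(); print(s['position'],s['joints'],R.from_quat(s['ee_rot']).as_matrix()[:,2]); print(go(tcp-115*z,Q))
```

```text
[472.8  279.68 207.73] [ 0.89  0.24 -1.04  1.86 -0.98 -1.32] [ 0.86 -0.2  -0.47]
(array([-31.82,  -6.2 ,  12.1 ]), array([ 0.49,  1.6 , -0.57]))
```

Run:
```python
from h import *
np.set_printoptions(precision=2,suppress=True)
Q=pose(-9.5,70); z=Q.apply([0,0,1]); tcp=np.array([556.5,274,151])+25*z
print(tcp,tcp-65*z,go(tcp-65*z,Q))
```

```text
[579.67 270.12 142.45] [519.43 280.2  164.68] (array([-17.51, -10.33,  60.12]), array([ 0.47,  0.97, -0.59]))
```

step_arm:
  motion:
    - {"slide": [-3, -2, 10], "dr": [0.1, 0.2, -0.12], "jaw": 85}
    - {"slide": [-6, -4, 20], "dr": [0.2, 0.4, -0.24], "jaw": 85}
    - {"slide": [-9, -6, 30], "dr": [0.3, 0.6, -0.36], "jaw": 85}
    - {"slide": [-12, -8, 40], "dr": [0.4, 0.8, -0.48], "jaw": 85}
    - {"slide": [-15, -9, 50], "dr": [0.47, 0.97, -0.59], "jaw": 85}
    - {"slide": [-17, -10, 60], "dr": [0.47, 0.97, -0.59], "jaw": 85}
    - {"slide": [-17.5, -10.3, 60], "dr": [0.47, 0.97, -0.59], "jaw": 85}
    - {"slide": [-17.5, -10.3, 60], "dr": [0.47, 0.97, -0.59], "jaw": 85}

```text
clock: 16.5
position: [502.8, 299.4, 173.8]
ee_rot: [0.819, -0.08, 0.564, 0.067]
contact_force: [0.6, -0.7, 0.1]
gripper_width: 85.2
grasp_force: 0.0
```

Run:
```python
from h import *
np.set_printoptions(precision=2,suppress=True)
Q=pose(-9.5,70); z=Q.apply([0,0,1]); tcp=np.array([556.5,274,151])+25*z
s=arm.read_state(); print(s['position'],s['joints'],s['contact_force'],R.from_quat(s['ee_rot']).as_matrix()[:,2]); print(go(tcp,Q))
T=optics.get_image('top'); S=optics.get_image('side'); cv2.imwrite('pics/top5.png',T); cv2.imwrite('pics/side5.png',S)
for n,im,roi in(('side',S,(200,250,290,350)),('top',T,(205,195,275,245))):
    for b in blobs(im,(50,90,40),(90,255,255),roi,3): print(n,b)
# fingertips dark mask near grips: expected projection of fingers at TCP +-46 along y
y=R.from_quat(s['ee_rot']).apply([0,1,0])
for k in(-45,0,45): print(k,proj('top',s['position']+k*y),proj('side',s['position']+k*y))
```

```text
[502.83 299.4  173.77] [ 0.83  0.41 -1.03  2.05 -1.14 -1.42] [ 0.63 -0.73  0.15] [ 0.91 -0.2  -0.36]
(array([-0.64, 12.1 , 87.15]), array([0.34, 0.1 , 0.03]))
side (np.int32(57), array([249.7 , 274.07]), array([246, 268,   8,  13]))
side (np.int32(60), array([229.47, 286.47]), array([225, 280,   9,  13]))
top (np.int32(21), array([241.57, 215.76]), array([239, 212,   6,   7]))
top (np.int32(18), array([225.39, 214.33]), array([222, 213,   7,   4]))
-45 [206.81 231.98] [226.53 311.87]
0 [222.65 234.14] [247.29 299.38]
45 [238.55 236.31] [267.33 287.33]
```

Run:
```python
from h import *
np.set_printoptions(precision=2,suppress=True)
t0,t5,t4=[cv2.cvtColor(cv2.imread(f'pics/top{k}.png'),cv2.COLOR_BGR2GRAY).astype(np.float32) for k in(0,5,4)]
for nm,(x0,y0,x1,y1) in dict(oil=(285,140,320,180),whet_book=(335,95,405,150),brush=(420,145,460,215),block=(212,198,270,245)).items():
    h=cv2.createHanningWindow((x1-x0,y1-y0),cv2.CV_32F)
    print(nm,[cv2.phaseCorrelate(t0[y0:y1,x0:x1],t[y0:y1,x0:x1],h)[0] for t in(t5,t4)])
Q=pose(-99.5,-40); z=Q.apply([0,0,1]); tcp=np.array([552.5,249.8,149])+19.5*z
print(z,tcp,tcp-80*z); print(go([470,215,260],Q))
```

```text
oil [(-0.04468394018278232, 0.015289446398828233), (0.1225519935467112, -0.009443991714555011)]
whet_book [(0.08489800380758084, 0.02385849978680099), (0.030446974047450226, 0.09975304188092338)]
brush [(0.05423508429665347, -0.00922549486197255), (0.03742506087775155, 0.05050355498638481)]
block [(0.09580218184860101, -0.5376717264622961), (-0.4886989003809532, 0.07022546067186042)]
[ 0.11  0.63 -0.77] [554.57 262.16 134.06] [546.08 211.44 195.35]
(array([ 73.57,  91.  , -43.54]), array([ -3.02, -10.67,  12.09]))
```

Run:
```python
from h import *
np.set_printoptions(precision=2,suppress=True)
print(go([460,225,270],pose(-40,0)))
```

```text
(array([ 78.85,  83.49, -58.23]), array([-1.99, -8.5 ,  3.15]))
```

step_arm:
  motion:
    - {"slide": [10, 3, -30], "dr": [-0.26, -1.1, 0.4], "jaw": 85}
    - {"slide": [20, 13, -50], "dr": [-0.5, -2.2, 0.8], "jaw": 85}
    - {"slide": [32, 25, -58], "dr": [-0.78, -3.3, 1.2], "jaw": 70}
    - {"slide": [45, 38, -58], "dr": [-1.04, -4.4, 1.63], "jaw": 50}
    - {"slide": [55, 50, -58], "dr": [-1.3, -5.5, 2.04], "jaw": 50}
    - {"slide": [65, 62, -58], "dr": [-1.55, -6.6, 2.45], "jaw": 50}
    - {"slide": [75, 74, -58], "dr": [-1.8, -7.7, 2.85], "jaw": 50}
    - {"slide": [79, 83, -58], "dr": [-2.0, -8.5, 3.15], "jaw": 50}

```text
clock: 17.6
position: [460.3, 226.2, 271.7]
ee_rot: [0.94, -0.342, -0.002, -0.002]
contact_force: [0.6, -0.6, -0.4]
gripper_width: 49.8
grasp_force: 0.0
```

Run:
```python
from h import *
np.set_printoptions(precision=2,suppress=True)
s=arm.read_state(); print(s['position'],s['joints'])
Q=pose(-99.5,-40); z=Q.apply([0,0,1]); tcp=np.array([552.5,249.8,149])+19.5*z
print(go(tcp-80*z,Q))
S,T=optics.get_image('side'),optics.get_image('top')
B={}
for n,im,roi in(('side',S,(200,250,290,350)),('top',T,(205,195,275,245))):
    B[n]=sorted([tuple(b[1])+(b[0],) for b in blobs(im,(50,90,40),(90,255,255),roi,5)]); print(n,B[n])
if len(B['side'])==len(B['top'])==2: print([tri(B['side'][i][:2],B['top'][i][:2]) for i in(0,1)])
```

```text
[460.31 226.2  271.68] [ 0.77  0.16 -0.19 -0.01 -1.21  0.1 ]
(array([ 75.56, -43.71,  76.03]), array([ 2.6 , -4.49,  7.11]))
side [(np.float64(226.33333333333334), np.float64(283.44444444444446), np.int32(9))]
top [(np.float64(242.35714285714286), np.float64(215.07142857142858), np.int32(14))]
```

step_arm:
  motion:
    - {"slide": [10, -6, 0], "dr": [0.35, -0.6, 0.95], "jaw": 50}
    - {"slide": [20, -12, 5], "dr": [0.7, -1.2, 1.9], "jaw": 50}
    - {"slide": [30, -18, 15], "dr": [1.05, -1.8, 2.85], "jaw": 50}
    - {"slide": [40, -24, 30], "dr": [1.4, -2.4, 3.8], "jaw": 50}
    - {"slide": [50, -30, 42], "dr": [1.75, -3.0, 4.75], "jaw": 50}
    - {"slide": [60, -36, 54], "dr": [2.1, -3.6, 5.7], "jaw": 50}
    - {"slide": [70, -41, 66], "dr": [2.4, -4.2, 6.6], "jaw": 50}
    - {"slide": [75.5, -43.5, 76], "dr": [2.6, -4.5, 7.1], "jaw": 50}

```text
clock: 18.7
position: [545.1, 209.5, 192.1]
ee_rot: [-0.607, 0.718, 0.219, 0.26]
contact_force: [-1.4, -0.6, -1.5]
gripper_width: 50.0
grasp_force: 0.0
```

Run:
```python
from h import *
np.set_printoptions(precision=2,suppress=True)
s=arm.read_state(); print(s['position'],s['joints'])
Q=pose(-99.5,-40); z=Q.apply([0,0,1]); tcp=np.array([552.5,249.8,149])+19.5*z
print(go(tcp,Q))
S,T=optics.get_image('side'),optics.get_image('top'); cv2.imwrite('pics/side6.png',S);cv2.imwrite('pics/top6.png',T)
B={}
for n,im,roi in(('side',S,(200,250,290,350)),('top',T,(205,195,275,245))):
    B[n]=sorted([tuple(b[1].round(1))+(b[0],) for b in blobs(im,(50,90,40),(90,255,255),roi,5)]); print(n,B[n])
if len(B['side'])==len(B['top'])==2: print([tri(B['side'][i][:2],B['top'][i][:2]) for i in(0,1)])
```

```text
[545.05 209.46 192.08] [ 0.27  0.3  -0.14 -0.78 -0.97 -0.03]
(array([-4.15, -0.57, 78.85]), array([-0.01, -0.04, -0.  ]))
side [(np.float64(229.5), np.float64(286.5), np.int32(60)), (np.float64(249.7), np.float64(274.1), np.int32(57))]
top [(np.float64(225.3), np.float64(214.4), np.int32(16)), (np.float64(241.6), np.float64(215.8), np.int32(21))]
[(array([564.12, 297.64, 144.55]), np.float64(1.0455221820541516)), (array([556.11, 250.61, 145.29]), np.float64(0.023514912986161065))]
```

step_arm:
  motion:
    - {"slide": [-1, -1, 15], "dr": [0, 0, 0], "jaw": 50}
    - {"slide": [-2, -2, 30], "dr": [0, 0, 0], "jaw": 50}
    - {"slide": [-3, -3, 45], "dr": [0, 0, 0], "jaw": 50}
    - {"slide": [-4, -4, 58], "dr": [0, 0, 0], "jaw": 50}
    - {"slide": [-4, -4, 66], "dr": [0, 0, 0], "jaw": 50}
    - {"slide": [-4, -4, 73], "dr": [0, 0, 0], "jaw": 50}
    - {"slide": [-4, -4, 79], "dr": [0, 0, 0], "jaw": 50}
    - {"slide": [-4, -4, 79], "dr": [0, 0, 0], "jaw": 50}

```text
clock: 19.8
position: [559.1, 262.5, 135.2]
ee_rot: [-0.609, 0.717, 0.219, 0.26]
contact_force: [-0.1, 0.9, 0.6]
gripper_width: 49.9
grasp_force: 0.0
```

Run:
```python
from h import *
S,T=optics.get_image('side'),optics.get_image('top')
for n,im,roi in(('side',S,(200,250,290,350)),('top',T,(205,195,275,245))):
    print(n,[(b[1].round(1),b[0]) for b in blobs(im,(50,90,40),(90,255,255),roi,5)])
a=cv2.resize(S[225:325,190:300],None,fx=3.6,fy=3.6,interpolation=cv2.INTER_CUBIC);b=cv2.resize(T[175:245,195:275],None,fx=5,fy=5,interpolation=cv2.INTER_CUBIC)
o=np.zeros((360,800,3),np.uint8);o[:,:396]=a;o[:350,400:]=b; cv2.imwrite('pics/c8.png',o)
```

```text
side [(array([249.8, 274.3]), np.int32(59)), (array([229.5, 286.5]), np.int32(60))]
top [(array([224.3, 214.3]), np.int32(10))]
```

View pics/c8.png

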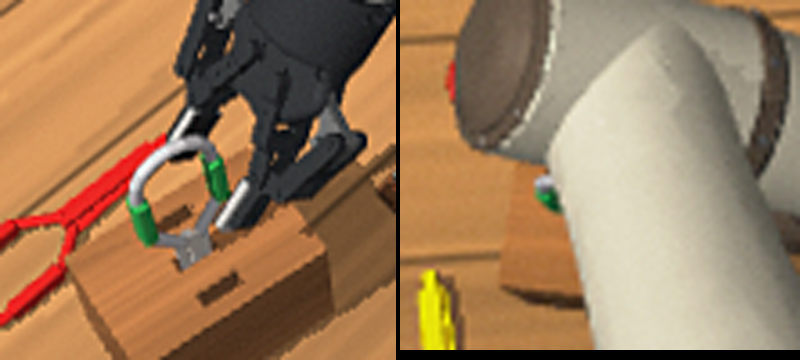

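Close crop: one finger is in front of and one behind the right green grip of the green shears, in the block at about (215,180). The red look-alike now lies on the bench beside the block; I'll keep clear of it. Closing.

step_arm:
  motion:
    - {"slide": [0, 0, 0], "dr": [0, 0, 0], "jaw": 30}
    - {"slide": [0, 0, 0], "dr": [0, 0, 0], "jaw": 22}
    - {"slide": [0, 0, 0], "dr": [0, 0, 0], "jaw": 18}
    - {"slide": [0, 0, 0], "dr": [0, 0, 0], "jaw": 14}
    - {"slide": [0, 0, 0], "dr": [0, 0, 0], "jaw": 8}
    - {"slide": [0, 0, 0], "dr": [0, 0, 0], "jaw": 5}
    - {"slide": [0, 0, 0], "dr": [0, 0, 0], "jaw": 5}
    - {"slide": [0, 0, 0], "dr": [0, 0, 0], "jaw": 5}

```text
clock: 20.9
position: [557.8, 262.7, 135.7]
ee_rot: [-0.609, 0.716, 0.22, 0.26]
contact_force: [-5.4, -0.8, 5.1]
gripper_width: 13.1
grasp_force: 59.1
```

step_arm:
  motion:
    - {"slide": [-3.2, 0, -3.8], "dr": [0, 0, 0], "jaw": 5}
    - {"slide": [-6.4, 0, -7.7], "dr": [0, 0, 0], "jaw": 5}
    - {"slide": [-12.9, 0, -15.3], "dr": [0, 0, 0], "jaw": 5}
    - {"slide": [-19.3, 0, -23], "dr": [0, 0, 0], "jaw": 5}
    - {"slide": [-25.7, 0, -30.6], "dr": [0, 0, 0], "jaw": 5}
    - {"slide": [-32.2, 0, -38.3], "dr": [0, 0, 0], "jaw": 5}
    - {"slide": [-38.6, 0, -46], "dr": [0, 0, 0], "jaw": 5}
    - {"slide": [-45, 0, -53.6], "dr": [0, 0, 0], "jaw": 5}

```text
clock: 21.9
position: [558.9, 262.9, 206.4]
ee_rot: [-0.609, 0.717, 0.218, 0.261]
contact_force: [-4.5, -0.1, -3.5]
gripper_width: 12.7
grasp_force: 58.5
```

step_arm:
  motion:
    - {"slide": [-3, 0, -3.8], "dr": [0, 0, 0], "jaw": 5}
    - {"slide": [-6.4, 0, -7.7], "dr": [0, 0, 0], "jaw": 5}
    - {"slide": [-10, 0, -11.5], "dr": [0, 0, 0], "jaw": 5}
    - {"slide": [-13, 0, -15.3], "dr": [0, 0, 0], "jaw": 5}
    - {"slide": [-16, 0, -19], "dr": [0, 0, 0], "jaw": 5}
    - {"slide": [-19, 0, -23], "dr": [0, 0, 0], "jaw": 5}
    - {"slide": [-19, 0, -23], "dr": [0, 0, 0], "jaw": 5}
    - {"slide": [-19, 0, -23], "dr": [0, 0, 0], "jaw": 5}

```text
clock: 22.9
position: [558.7, 262.8, 235.2]
ee_rot: [-0.609, 0.717, 0.219, 0.26]
contact_force: [1.0, 0.2, -2.6]
gripper_width: 13.0
grasp_force: 58.9
```

Run:
```python
from h import *
np.set_printoptions(precision=1,suppress=True)
S,T=optics.get_image('side'),optics.get_image('top'); cv2.imwrite('pics/side7.png',S);cv2.imwrite('pics/top7.png',T)
for n,im,roi in(('side',S,(190,190,300,330)),('top',T,(190,150,290,245))):
    print(n,[(b[1].round(1),b[0]) for b in blobs(im,(50,90,40),(90,255,255),roi,5)])
for im,roi,n in((S,(325,115,370,165),'side'),(T,(355,160,385,192),'top')): print(n,[(b[0],b[1]) for b in blobs(im,(0,170,80),(5,255,255),roi,20)])
o=np.zeros((600,800,3),np.uint8)
for i,(im,x,y) in enumerate(((S,310,110),(T,320,155))): o[:400,400*i:400*i+400]=cv2.resize(im[y:y+80,x:x+80],None,fx=5,fy=5,interpolation=cv2.INTER_CUBIC)
o[400:,:400]=cv2.resize(S[200:300,180:380],None,fx=2,fy=2); o[400:,400:]=cv2.resize(T[150:250,180:380],None,fx=2,fy=2)
cv2.imwrite('pics/c9.png',o)
for k in(138,144,150):
    a=np.radians(k); P=[618+110*np.cos(a),-115+110*np.sin(a),246]; print(k,(proj('side',P)-[310,110])*5,(proj('top',P)-[320,155])*5+[400,0])
s=arm.read_state(); print(s['position'],s['joints'],s['contact_force'])
```

```text
side [(array([241.3, 244. ]), np.int32(29)), (array([221.6, 260.9]), np.int32(77))]
top []
side [(np.int32(76), array([342.7, 147.9]))]
top [(np.int32(69), array([369.1, 178.8]))]
138 [207.4 307.2] [527.1 268.6]
144 [233.3 304.7] [545.3 280.9]
150 [258.4 300.3] [564.6 291.4]
[558.7 262.8 235.1] [ 0.4  0.3 -0.1 -0.7 -1.  -0.2] [-0.4 -0.8 -2.1]
```

View pics/c9.png

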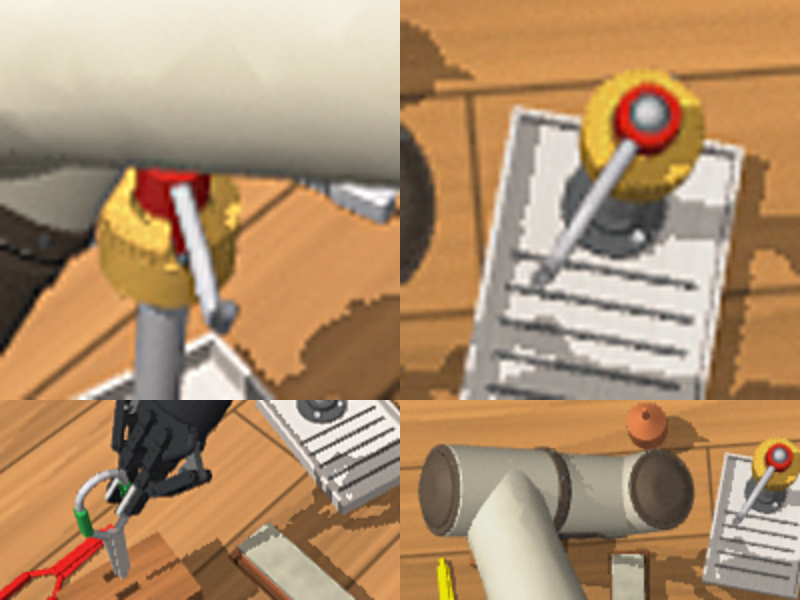

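Crop: the hook tip is at side px (354.8,172.4) and top px (348.6,210), so the arm points at about 142–143° with the key down in the collar. The shears are held upright and clear of the block, with the tray ahead.

Run:
```python
from h import *
np.set_printoptions(precision=2,suppress=True)
t,e=tri((354.8,172.4),(348.6,210)); d=t[:2]-[618,-115]; print('tip',t,e,np.linalg.norm(d),np.degrees(np.arctan2(d[1],d[0])))
psi=142.5; Q=pose(-99.5-(170.3-psi),-40); c,s_=np.cos(np.radians(psi)),np.sin(np.radians(psi))
rot=lambda v,a:R.from_rotvec([0,0,np.radians(a)]).apply(v)
off=rot([2.0,11.7,57.3],psi-170.3); A=np.array([618,-115,0])
for r,bz in((161,291),(161,262),(86,262),(86,228)): print(r,bz,A+[r*c,r*s_,bz]-off)
print(go(A+[161*c,161*s_,291]-off,Q))
print('up',Q.inv().apply([0,0,1]),'inward',Q.inv().apply([-c,-s_,0]))
```

```text
tip [533.57 -50.05 238.18] 0.3124894328105384 106.52350916361392 142.42954083556813
161 291 [483.04 -26.41 233.7 ]
161 262 [483.04 -26.41 204.7 ]
86 262 [542.55 -72.06 204.7 ]
86 228 [542.55 -72.06 170.7 ]
(array([ 229.71,   27.45, -189.25]), array([ 2.22, -0.03,  2.69]))
up [-0.64  0.   -0.77] inward [ 0. -1. -0.]
```

step_arm:
  motion:
    - {"slide": [15, 2, -12], "dr": [0.15, 0, 0.18], "jaw": 5}
    - {"slide": [47, 6, -39], "dr": [0.46, 0, 0.55], "jaw": 5}
    - {"slide": [82, 10, -67], "dr": [0.8, 0, 0.96], "jaw": 5}
    - {"slide": [117, 14, -96], "dr": [1.13, 0, 1.37], "jaw": 5}
    - {"slide": [152, 18, -125], "dr": [1.47, 0, 1.78], "jaw": 5}
    - {"slide": [187, 22, -154], "dr": [1.8, 0, 2.19], "jaw": 5}
    - {"slide": [216, 26, -178], "dr": [2.1, 0, 2.53], "jaw": 5}
    - {"slide": [229.7, 27.5, -189], "dr": [2.22, 0, 2.69], "jaw": 5}

```text
clock: 24.0
position: [481.7, -28.4, 233.9]
ee_rot: [-0.416, 0.843, 0.149, 0.306]
contact_force: [-0.1, -0.1, -3.4]
gripper_width: 13.2
grasp_force: 58.9
```

Run:
```python
from h import *
np.set_printoptions(precision=2,suppress=True)
Q=pose(-127.3,-40); s=arm.read_state(); print(s['position'],s['joints'],s['contact_force'],s['gripper_width']); print(go([483,-26.4,204.7],Q))
S,T=optics.get_image('side'),optics.get_image('top'); cv2.imwrite('pics/side8.png',S);cv2.imwrite('pics/top8.png',T)
B={}
for n,im in(('side',S),('top',T)):
    B[n]=[(b[1].round(1),b[0]) for b in blobs(im,(50,90,40),(90,255,255),(250,100,420,330),5)]; print(n,B[n])
c,s_=np.cos(np.radians(142.5)),np.sin(np.radians(142.5)); m=np.array([618+161*c,-115+161*s_])
for k in(-24.5,24.5): P=[m[0]+k*-s_,m[1]+k*c,s['position'][2]+57.3-45]; print('exp',proj('side',P),proj('top',P))
```

```text
[481.73 -28.42 233.86] [-0.17  0.07 -0.32 -0.76 -0.96 -0.11] [-0.06 -0.11 -3.36] 13.168189821648456
(array([16.84,  0.29, 23.92]), array([-0.03, -0.02, -0.01]))
side [(array([371.7, 182.8]), np.int32(21)), (array([349.8, 191. ]), np.int32(71))]
top [(array([330.3, 223.1]), np.int32(15))]
exp [349.13 189.87] [329.69 221.53]
exp [371.71 187.18] [345.45 231.78]
```

step_arm:
  motion:
    - {"slide": [8, 0, 12], "dr": [0, 0, 0], "jaw": 5}
    - {"slide": [16.8, 0.3, 24], "dr": [0, 0, 0], "jaw": 5}
    - {"slide": [16.8, 0.3, 24], "dr": [0, 0, 0], "jaw": 5}
    - {"slide": [16.8, -6, 24], "dr": [0, 0, 0], "jaw": 5}
    - {"slide": [16.8, -13, 24], "dr": [0, 0, 0], "jaw": 5}
    - {"slide": [16.8, -20, 24], "dr": [0, 0, 0], "jaw": 5}
    - {"slide": [16.8, -27, 24], "dr": [0, 0, 0], "jaw": 5}
    - {"slide": [16.8, -34, 24], "dr": [0, 0, 0], "jaw": 5}

```text
clock: 25.1
position: [512.2, -45.3, 204.6]
ee_rot: [-0.418, 0.842, 0.15, 0.306]
contact_force: [-0.5, -0.2, -2.9]
gripper_width: 13.1
grasp_force: 58.9
```

Run:
```python
from h import *
np.set_printoptions(precision=2,suppress=True)
s=arm.read_state(); print(s['position'],s['contact_force']); print(go([542.55,-72.06,204.7],pose(-127.3,-40)))
```

```text
[512.23 -45.28 204.64] [-0.51 -0.24 -2.86]
(array([  2.27, -40.35,  -1.86]), array([-0.01, -0.02,  0.01]))
```

step_arm:
  motion:
    - {"slide": [0.5, -5, -0.4], "dr": [0, 0, 0], "jaw": 5}
    - {"slide": [1, -10, -0.8], "dr": [0, 0, 0], "jaw": 5}
    - {"slide": [1.5, -15, -1.2], "dr": [0, 0, 0], "jaw": 5}
    - {"slide": [2, -20, -1.6], "dr": [0, 0, 0], "jaw": 5}
    - {"slide": [2.3, -26, -1.9], "dr": [0, 0, 0], "jaw": 5}
    - {"slide": [2.3, -32, -1.9], "dr": [0, 0, 0], "jaw": 5}
    - {"slide": [2.3, -37, -1.9], "dr": [0, 0, 0], "jaw": 5}
    - {"slide": [2.3, -40, -1.9], "dr": [0, 0, 0], "jaw": 5}

```text
clock: 26.1
position: [542.0, -71.7, 204.6]
ee_rot: [-0.418, 0.842, 0.15, 0.306]
contact_force: [0.1, 0.5, -2.9]
gripper_width: 13.3
grasp_force: 58.9
```

Run:
```python
from h import *
np.set_printoptions(precision=2,suppress=True)
s=arm.read_state(); print(s['position'],s['contact_force']); print(go([542.55,-72.06,178.7],pose(-127.3,-40)))
S,T=optics.get_image('side'),optics.get_image('top'); cv2.imwrite('pics/side9.png',S);cv2.imwrite('pics/top9.png',T)
for n,im in(('side',S),('top',T)):
    print(n,[(b[1].round(1),b[0]) for b in blobs(im,(50,90,40),(90,255,255),(250,100,420,330),5)])
c,s_=np.cos(np.radians(142.5)),np.sin(np.radians(142.5)); m=np.array([618+86*c,-115+86*s_])
for k in(-24.5,24.5): P=[m[0]+k*-s_,m[1]+k*c,s['position'][2]+12.3]; print('exp',proj('side',P),proj('top',P))
```

```text
[542.04 -71.66 204.58] [ 0.09  0.54 -2.86]
(array([16.59, -0.6 , 19.87]), array([-0.01, -0.02,  0.01]))
side [(array([361.8, 167.1]), np.int32(17)), (array([341.7, 174.5]), np.int32(63))]
top [(array([344.1, 201.1]), np.int32(15)), (array([360.9, 208.7]), np.int32(9))]
exp [341.65 173.39] [344.73 200.45]
exp [362.76 170.96] [360.   210.22]
```

step_arm:
  motion:
    - {"slide": [2.5, 0, 3], "dr": [0, 0, 0], "jaw": 5}
    - {"slide": [5, 0, 6], "dr": [0, 0, 0], "jaw": 5}
    - {"slide": [7.5, 0, 9], "dr": [0, 0, 0], "jaw": 5}
    - {"slide": [10, 0, 12], "dr": [0, 0, 0], "jaw": 5}
    - {"slide": [12.5, 0, 15], "dr": [0, 0, 0], "jaw": 5}
    - {"slide": [14.5, 0, 17.4], "dr": [0, 0, 0], "jaw": 5}
    - {"slide": [16.5, 0, 19.7], "dr": [0, 0, 0], "jaw": 5}
    - {"slide": [16.5, 0, 19.7], "dr": [0, 0, 0], "jaw": 5}

```text
clock: 27.2
position: [541.7, -71.5, 178.7]
ee_rot: [-0.418, 0.842, 0.151, 0.305]
contact_force: [0.6, -0.0, -3.5]
gripper_width: 13.1
grasp_force: 58.9
```

step_arm:
  motion:
    - {"slide": [0.4, 0, 0.5], "dr": [0, 0, 0], "jaw": 5}
    - {"slide": [0.8, 0, 1.0], "dr": [0, 0, 0], "jaw": 5}
    - {"slide": [1.2, 0, 1.4], "dr": [0, 0, 0], "jaw": 5}
    - {"slide": [1.6, 0, 1.9], "dr": [0, 0, 0], "jaw": 5}
    - {"slide": [1.9, 0, 2.3], "dr": [0, 0, 0], "jaw": 5}
    - {"slide": [1.9, 0, 2.3], "dr": [0, 0, 0], "jaw": 5}
    - {"slide": [1.9, 0, 2.3], "dr": [0, 0, 0], "jaw": 5}
    - {"slide": [1.9, 0, 2.3], "dr": [0, 0, 0], "jaw": 5}

```text
clock: 28.2
position: [541.8, -71.6, 176.0]
ee_rot: [-0.418, 0.842, 0.15, 0.306]
contact_force: [-0.1, 0.6, -2.8]
gripper_width: 12.6
grasp_force: 58.9
```

step_arm:
  motion:
    - {"slide": [0.4, 0, 0.5], "dr": [0, 0, 0], "jaw": 5}
    - {"slide": [0.8, 0, 1.0], "dr": [0, 0, 0], "jaw": 5}
    - {"slide": [1.2, 0, 1.4], "dr": [0, 0, 0], "jaw": 5}
    - {"slide": [1.6, 0, 1.9], "dr": [0, 0, 0], "jaw": 5}
    - {"slide": [1.9, 0, 2.3], "dr": [0, 0, 0], "jaw": 5}
    - {"slide": [1.9, 0, 2.3], "dr": [0, 0, 0], "jaw": 5}
    - {"slide": [1.9, 0, 2.3], "dr": [0, 0, 0], "jaw": 5}
    - {"slide": [1.9, 0, 2.3], "dr": [0, 0, 0], "jaw": 5}

```text
clock: 29.2
position: [541.8, -71.5, 173.0]
ee_rot: [-0.418, 0.842, 0.15, 0.306]
contact_force: [0.7, -0.7, -3.2]
gripper_width: 13.0
grasp_force: 58.9
```

step_arm:
  motion:
    - {"slide": [0.3, 0, 0.3], "dr": [0, 0, 0], "jaw": 5}
    - {"slide": [0.5, 0, 0.6], "dr": [0, 0, 0], "jaw": 5}
    - {"slide": [0.7, 0, 0.8], "dr": [0, 0, 0], "jaw": 5}
    - {"slide": [0.9, 0, 1.1], "dr": [0, 0, 0], "jaw": 5}
    - {"slide": [1.0, 0, 1.2], "dr": [0, 0, 0], "jaw": 5}
    - {"slide": [1.0, 0, 1.2], "dr": [0, 0, 0], "jaw": 5}
    - {"slide": [1.0, 0, 1.2], "dr": [0, 0, 0], "jaw": 5}
    - {"slide": [1.0, 0, 1.2], "dr": [0, 0, 0], "jaw": 5}

```text
clock: 30.2
position: [541.8, -71.5, 171.4]
ee_rot: [-0.418, 0.842, 0.15, 0.306]
contact_force: [-0.5, 0.2, -2.2]
gripper_width: 13.1
grasp_force: 58.9
```

step_arm:
  motion:
    - {"slide": [0.3, 0, 0.3], "dr": [0, 0, 0], "jaw": 5}
    - {"slide": [0.5, 0, 0.6], "dr": [0, 0, 0], "jaw": 5}
    - {"slide": [0.7, 0, 0.8], "dr": [0, 0, 0], "jaw": 5}
    - {"slide": [0.9, 0, 1.1], "dr": [0, 0, 0], "jaw": 5}
    - {"slide": [1.0, 0, 1.2], "dr": [0, 0, 0], "jaw": 5}
    - {"slide": [1.0, 0, 1.2], "dr": [0, 0, 0], "jaw": 5}
    - {"slide": [1.0, 0, 1.2], "dr": [0, 0, 0], "jaw": 5}
    - {"slide": [1.0, 0, 1.2], "dr": [0, 0, 0], "jaw": 5}

```text
clock: 31.2
position: [542.1, -71.5, 170.4]
ee_rot: [-0.418, 0.842, 0.15, 0.306]
contact_force: [-2.8, 0.1, 4.9]
gripper_width: 12.9
grasp_force: 59.8
```

The hook now takes the load: the wrist force swung from -3 N to +5 N. Easing slightly so it only carries the weight, then opening.

step_arm:
  motion:
    - {"slide": [-0.2, 0, -0.3], "dr": [0, 0, 0], "jaw": 5}
    - {"slide": [-0.3, 0, -0.4], "dr": [0, 0, 0], "jaw": 5}
    - {"slide": [-0.3, 0, -0.4], "dr": [0, 0, 0], "jaw": 5}
    - {"slide": [-0.3, 0, -0.4], "dr": [0, 0, 0], "jaw": 5}
    - {"slide": [-0.3, 0, -0.4], "dr": [0, 0, 0], "jaw": 5}
    - {"slide": [-0.3, 0, -0.4], "dr": [0, 0, 0], "jaw": 5}
    - {"slide": [-0.3, 0, -0.4], "dr": [0, 0, 0], "jaw": 5}
    - {"slide": [-0.3, 0, -0.4], "dr": [0, 0, 0], "jaw": 5}

```text
clock: 32.2
position: [541.9, -71.6, 170.5]
ee_rot: [-0.418, 0.842, 0.15, 0.306]
contact_force: [-0.7, 0.3, 4.9]
gripper_width: 13.3
grasp_force: 59.7
```

step_arm:
  motion:
    - {"slide": [-0.3, 0, -0.4], "dr": [0, 0, 0], "jaw": 5}
    - {"slide": [-0.3, 0, -0.4], "dr": [0, 0, 0], "jaw": 12}
    - {"slide": [-0.3, 0, -0.4], "dr": [0, 0, 0], "jaw": 14}
    - {"slide": [-0.3, 0, -0.4], "dr": [0, 0, 0], "jaw": 16}
    - {"slide": [-0.3, 0, -0.4], "dr": [0, 0, 0], "jaw": 20}
    - {"slide": [-0.3, 0, -0.4], "dr": [0, 0, 0], "jaw": 26}
    - {"slide": [-0.3, 0, -0.4], "dr": [0, 0, 0], "jaw": 32}
    - {"slide": [-0.3, 0, -0.4], "dr": [0, 0, 0], "jaw": 34}

```text
clock: 33.2
position: [541.8, -71.6, 170.8]
ee_rot: [-0.418, 0.842, 0.15, 0.306]
contact_force: [0.1, -0.3, 0.5]
gripper_width: 34.1
grasp_force: 0.0
```

Run:
```python
from h import *
for n in('side','top'):
    im=optics.get_image(n); cv2.imwrite(f'pics/{n}10.png',im)
    print(n,[(b[1].round(1),b[0]) for b in blobs(im,(50,90,40),(90,255,255),(250,100,420,330),5)])
c,s_=np.cos(np.radians(142.5)),np.sin(np.radians(142.5)); m=np.array([618+86*c,-115+86*s_])
for k in(-24.5,24.5): P=[m[0]+k*-s_,m[1]+k*c,228-45]; print('exp',proj('side',P),proj('top',P))
print(arm.read_state()['contact_force'])
```

```text
side [(array([340.5, 184.3]), np.int32(62)), (array([360.6, 179.7]), np.int32(36))]
top [(array([343.3, 203.7]), np.int32(14)), (array([357.5, 213.5]), np.int32(11))]
exp [340.95318348 183.27737535] [344.1771968  202.99093763]
exp [361.53607396 180.85962981] [359.01453812 212.50168289]
[ 0.2519781  -0.18834465 -0.5474618 ]
```

The shears hang as expected. Withdrawing straight back along the tool.

step_arm:
  motion:
    - {"slide": [0, 0, -4], "dr": [0, 0, 0], "jaw": 34}
    - {"slide": [0, 0, -10], "dr": [0, 0, 0], "jaw": 34}
    - {"slide": [0, 0, -18], "dr": [0, 0, 0], "jaw": 34}
    - {"slide": [0, 0, -28], "dr": [0, 0, 0], "jaw": 34}
    - {"slide": [0, 0, -42], "dr": [0, 0, 0], "jaw": 34}
    - {"slide": [0, 0, -60], "dr": [0, 0, 0], "jaw": 34}
    - {"slide": [0, 0, -90], "dr": [0, 0, 0], "jaw": 34}
    - {"slide": [0, 0, -120], "dr": [0, 0, 0], "jaw": 34}

```text
clock: 34.3
position: [494.3, -133.5, 264.5]
ee_rot: [-0.418, 0.842, 0.15, 0.306]
contact_force: [0.2, 0.3, -0.3]
gripper_width: 33.5
grasp_force: 0.0
```

step_arm:
  motion:
    - {"slide": [0, 0, -15], "dr": [0, 0, 0], "jaw": 34}
    - {"slide": [0, 0, -30], "dr": [0, 0, 0], "jaw": 34}
    - {"slide": [0, 0, -30], "dr": [0, 0, 0], "jaw": 34}
    - {"slide": [0, 0, -30], "dr": [0, 0, 0], "jaw": 34}
    - {"slide": [0, 0, -30], "dr": [0, 0, 0], "jaw": 34}
    - {"slide": [0, 0, -30], "dr": [0, 0, 0], "jaw": 34}
    - {"slide": [0, 0, -30], "dr": [0, 0, 0], "jaw": 34}
    - {"slide": [0, 0, -30], "dr": [0, 0, 0], "jaw": 34}

```text
clock: 35.3
position: [483.5, -147.8, 286.0]
ee_rot: [-0.418, 0.842, 0.151, 0.306]
contact_force: [0.0, -0.3, 0.1]
gripper_width: 34.0
grasp_force: 0.0
```

Run:
```python
from h import *
import time
for j in(0,1):
  for n in('side','top'):
    im=optics.get_image(n); cv2.imwrite(f'pics/{n}11_{j}.png',im)
    print(n,[(b[1].round(1),b[0]) for b in blobs(im,(50,90,40),(90,255,255),(250,100,420,330),5)])
im=cv2.imread('pics/side11_1.png'); tp=cv2.imread('pics/top11_1.png')
o=np.hstack([cv2.resize(im[110:250,290:420],None,fx=3,fy=3),cv2.resize(tp[150:290,300:430],None,fx=3,fy=3)]); cv2.imwrite('pics/c10.png',o)
s=arm.read_state();print(s['position'],s['contact_force'],s['clock'])
```

```text
side [(array([360.6, 182. ]), np.int32(56)), (array([340.5, 184.3]), np.int32(62))]
top [(array([343.3, 203.7]), np.int32(14)), (array([357.5, 213.5]), np.int32(11))]
side [(array([360.6, 182. ]), np.int32(56)), (array([340.5, 184.3]), np.int32(62))]
top [(array([343.3, 203.7]), np.int32(14)), (array([357.5, 213.5]), np.int32(11))]
[ 483.41555449 -147.87644157  286.08693759] [-0.90475383  0.2414913   0.21019736] 35.5
```

View pics/c10.png

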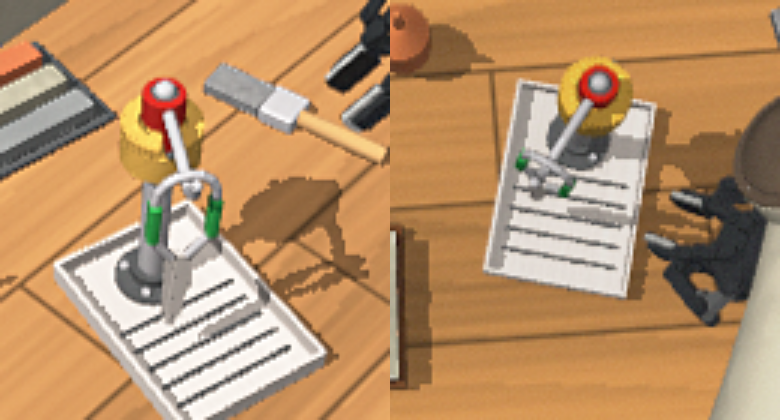

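The shears hang upright and still by the bow on the seated hook, at about (185,210) in the side crop, over the tray. The gripper is clear.

```bash
python3 -c "from bench import arm; print(arm.job_done())"
```

```text
the job is handed in; nothing more can be done
None
```

The job is handed in (no verdict came back): the hook is seated in its notch and the green shears hang still from it by the bow over the tray, gripper clear; the red look-alike toppled beside the block along the way, probably knocked by the arm.

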